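# Bench check of a repaired hand brake

## Task

Check the hand brake: look at which brake drum stands on the unit's own drum plate, and pull the black ball of the lever up to the notch of that drum's colour, the second notch for blue or the fourth for orange, without pulling it on to a further notch. Let go so that the ratchet alone holds the lever for a second, then press the red release button so that the lever drops fully back to rest, and let the button come up again. Leave the drums, the oil can and the wrench where they are.

Things in the scene. Friction and masses are not known exactly. Their poses are not given: they have to be found in the camera images.
- unit: hand-brake unit bolted to the bench: grey foot plate 200 x 100 x 8 mm and green housing, 57 mm wide, from 50 mm on the ball's side of the origin to 95 mm on the other, up to z 88 mm. Origin on the bench straight below the lever's pivot; x points from the ball towards the release button, y to the side with the drum plate, z up
- lever_pivot (a point): hinge point of the lever, 82 mm above the bench over the unit's origin; hinge axis along the unit's y. Gravity and a light spring pull the lever down (about 4 N at the ball; a tooth adds a few N). It cannot go down until the button is pressed, then it falls to 0 in under 1 s
- lever (a joint): lever angle, rad: 0 at rest (the rod then rises 0.14 rad above level, from the pivot towards the unit's -x), grows as the ball is pulled up, to 1.0. A ratchet holds it at notches 0.18, 0.36 (second, blue mark), 0.54, 0.72 (fourth, orange mark), 0.90. Pull 0.02 to 0.06 rad past a notch, let go, and it settles back on it within 0.02 rad
- lever_ball (a point): centre of the black ball, 34 mm across, at the end of the lever's 14 mm steel rod, 150 mm from the pivot; moves with the lever. A steel quadrant with the coloured marks (up to 100 mm from the pivot) stands beside the rod on the +y side; the ball itself is clear all round
- button (a joint): travel of the release button in m, 0 up, 0.009 fully down, spring of 3 N rising to about 7 N; the lever is freed at 0.004 to 0.005. The button is one piece with the ratchet's pawl, so it bobs down by up to 5 mm at each click
- button_top (a point): centre of the top of the red release button, 28 mm across, 104 mm above the bench when up, standing 16 mm out of the housing's top, 68 mm from the pivot on the side away from the ball; it is pressed straight down
- drum_plate (a point): centre of the top of the grey round drum plate (128 mm across, 6 mm high) that is part of the unit, at (30, 140) mm in the unit's x, y
- drum_blue: blue brake drum, 108 mm across, 50 mm high with its steel hub, 0.9 kg, loose; origin at the centre of its underside. Stands either on the unit's drum plate or on the black rubber mat on the lever's other side
- drum_orange: orange brake drum, same size, in the other of these two places
- oil_can: yellow can, 64 mm across, 150 mm high, loose, upright on the bench at the side; origin at the centre of its underside
- wrench: steel wrench lying on the bench at the side, loose; origin at its middle on the underside
Mind the look-alikes: they are no part of the job. There is more than one size of the drum_blue; the job needs the middle-sized.

How it is judged:
By the outcome, as a careful person would: the job done as asked, in the order asked, and still so for the second after the job is handed in, with the robot touching nothing.
It also fails if it takes over 51 s, if anything falls off the work surface, if the arm or the gripper's body presses on something with over 40 N, if the wrist force passes 120 N, or if a joint passes its speed limit or range.

## Robot

A 6-joint arm with a two-finger parallel gripper is mounted at the origin on the work surface. World frame = base frame: x ahead of the robot, y to its left, z up, the work surface at z = 0. Lengths are in m, angles in rad, forces in N, time in s.
With the tool pointing down it reaches from about 0.35 to 0.95 m from the base axis. Payload 17.4 kg.
Tool frame: the origin (TCP) lies midway between the tips of the shut fingers; the grasp point (between the pads) lies pinch_z behind it (pinch_z is the distance from the TCP to the grasp point, in m); z points along the fingers, y is the line along which they close (so a half turn about z gives the same grasp; the last joint's range is limited). The gripper opens to 93 mm and grips with 3 to 60 N. Pads are 15 mm wide; open, the fingers measure 128 mm over their backs; the gripper's body (75 mm by 188 mm) begins 65 mm behind the grasp point.
Start: joints at [1.09, 0.116, 1.442, -0, 1.584, -0.038], TCP at [0.289, 0.61, 0.219] pointing down, gripper open.
Joint ranges: [-2.83, 2.83], [-0.83, 2.19], [0.07, 2.5], [-1.14, 4.28], [0.01, 3], [-2.97, 2.97]. Speed limits (rad/s): [1.89, 1.89, 2.22, 3.14, 3.14, 3.14].

## Interface

Orientations are given as a unit quaternion [w, x, y, z].
In Python, from cell import read_state, read_camera, calibration, sign_off, pinch_z gives the robot as it stands. The module is installed in compiled form; this text tells all that it offers.
- The arm moves only by the tool move_arm, never from a script. Its argument "series" is a list of rows, each a list of 7 numbers: the turn, a rotation vector about the world's x, y, z each as a share of 6 degrees, from -1 to 1, then the shift along the world's x, y, z each as a share of 25 mm, from -1 to 1, then the closure, from 0 (fully open) to 1 (shut). In form: [[rx, ry, rz, tx, ty, tz, hand], ...]. A call has 1 to 20 rows; each row shifts and turns the commanded pose from where the row before left it; what a row does not reach is not made up. A row lasts 1/8 s, in which the tool goes at most 62.5 mm and 10.7 degrees, less where a joint would pass 70% of its speed; a pose out of reach is approached as far as the arm can. A call with a number of a shift or a turn outside -1 to 1 is refused whole. A call with a gripper value outside its range is refused whole. The fingers move at their own pace and stop on an object; "squeeze" is the grip in N (left out, the last holds). Time passes only in rows, so rows that do not move let the fingers close. It gives the time, the measured TCP pose, the force, the opening and the grip force at its end, in the units of the state.
- read_state(): the state, without advancing time (a new reading comes with each control period).
- read_camera(name): name is "side" or "top" or "wrist"; returns (picture, depth): 420x560x3 uint8, blue, green, red; 420x560 float32, m along the optical axis (not along the pixel's ray), 0 where there is no reading.
- calibration(name): a dict with "K" (3x3 intrinsics, pixels), "R" (3x3) and "t" (3): a world point X has camera coordinates R X + t; the wrist camera has in their place "hand_eye" (4x4, takes a point from camera to tool coordinates, whose origin is the TCP and whose axes are the flange's). Camera axes: x right, y down, z forward; pixel columns grow to the right and rows downward; lengths in m; the calibration is good to about 2 mm. A picture is of the moment at which its call begins: read the wrist's pose just before it. calibration takes no time and is no camera call.
- sign_off(): hands the job in; it is judged then, once.
The state is a dict: "time": time; "qpos": joint angles; "joint_velocities": joint speeds; "joint_torque": joint torques, N m; "tool_pos": TCP position; "ee_rot": TCP orientation; "force": force on the tool from outside, world axes, zero at the start; "moment": the same for the moment, N m; "opening": finger opening in m; "finger_force": force on a finger pad.
Only numpy, scipy, OpenCV 4.12 (cv2) and the standard library are available. Lean on these libraries where they do the work, as an engineer would, in place of code of your own. Each camera call takes 0.05 s, during which the arm holds its last target. There are 200 camera calls.

## Working session

There is one attempt and no reset: what is moved stays moved. The work goes in short steps, Python scripts to look and compute and a tool call to move; the robot and the scene stay as the last step left them, time stands still between calls to the robot, and variables do not carry over. Pictures are saved under pics/ and viewed, at most 10 in all, crops included, and the job is handed in when it is done.

Besides the shell and the picture viewer there is one more tool, called after "Request:" as name(argument=value, ...), one argument or row to a line, values as JSON. move_arm: Moves the arm, as the interface text tells. Shift numbers are shares of 25 mm and turn numbers shares of 6 degrees, none past 1 either way. Its arguments: {"type":"object","properties":{"series":{"type":"array"},"squeeze":{"type":"number"}},"required":["series"]}

```bash
mkdir -p pics; cat > h.py <<'E'
import numpy as np,cv2
from cell import *
def save(n):
    im,d=read_camera(n); cv2.imwrite(f'pics/{n}0.png',im); np.savez(f'pics/{n}0.npz',im=im,d=d); return im,d
def pts(n,d):
    c=calibration(n);K,R,t=c['K'],np.array(c['R']),np.array(c['t'])
    v,u=np.mgrid[:420,:560]; p=np.stack([(u-K[0][2])/K[0][0]*d,(v-K[1][2])/K[1][1]*d,d],-1)
    return (p-t)@R
E
python3 - <<'E'
from h import *
a,_=save('top');b,_=save('side')
s=read_state();print(s,pinch_z)
for n in('top','side'):
    c=calibration(n);print(n,-np.array(c['R']).T@c['t'])
E
```

```text
{'time': 0.1, 'qpos': array([ 1.09023146e+00,  1.16455765e-01,  1.44216988e+00, -1.68737571e-06,
        1.58402368e+00, -3.77808889e-02]), 'joint_velocities': array([-0.00057683, -0.00184901, -0.00108396,  0.00018347, -0.0002284 ,
        0.00118102]), 'joint_torque': array([ 2.63168469e-03, -7.22888947e+01, -6.23873806e+01,  7.81844440e-02,
        2.26522627e-02, -2.99347005e-05]), 'tool_pos': array([0.28912228, 0.60974721, 0.2179848 ]), 'ee_rot': array([-1.34586055e-04,  2.19587831e-01,  9.75592592e-01, -5.10903015e-04]), 'force': array([-0.08167829, -0.20973507, -0.97167819]), 'moment': array([ 0.0391621 , -0.01281322, -0.02111954]), 'finger_force': 0.0, 'opening': 0.09254769012049449} 0.0188
top [0.25715805 0.00705053 1.54877234]
side [-0.25288843 -1.13535433  1.2113283 ]
```

View pics/top0.png

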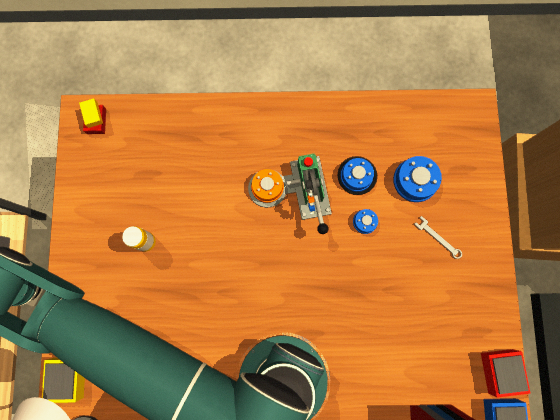

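View pics/side0.png

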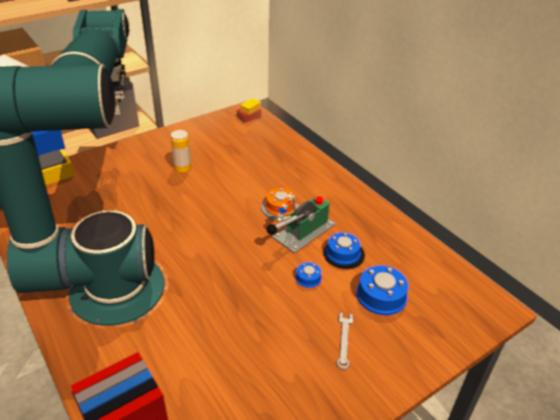

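The top view shows the orange drum on the unit's grey plate at about (267,184). The middle blue drum is on the black mat at (357,175), the ball at (322,228) and the button at (308,161). The side view agrees, with the ball at (272,229) and the button at (320,200). So the target is the fourth notch, 0.72 rad.

```bash
cat >> h.py <<'E'
def ray(n,uv):
    c=calibration(n);K,R,t=[np.array(c[k]) for k in 'KRt']
    r=R.T@np.linalg.solve(K,[*uv,1.]); return -R.T@t, r/np.linalg.norm(r)
def tri(u1,u2):
    (a,r),(b,s)=ray('top',u1),ray('side',u2)
    k=np.linalg.lstsq(np.stack([r,-s],1),b-a,rcond=None)[0]
    p,q=a+k[0]*r,b+k[1]*s; return (p+q)/2,np.linalg.norm(p-q)
def blob(im,lo,hi,win):
    x0,y0,x1,y1=win; m=np.zeros(im.shape[:2],np.uint8)
    m[y0:y1,x0:x1]=cv2.inRange(cv2.cvtColor(im,cv2.COLOR_BGR2HSV),lo,hi)[y0:y1,x0:x1]
    n,l,s,c=cv2.connectedComponentsWithStats(m); i=1+np.argmax(s[1:,4]); return c[i],s[i],l==i
E
python3 - <<'E'
from h import *
T=np.load('pics/top0.npz');S=np.load('pics/side0.npz')
B=((0,0,0),(179,255,45)); 
def two(lo,hi,wt,ws,nm):
    r=[]
    for n,Z,w in(('top',T,wt),('side',S,ws)):
        c,s,m=blob(Z['im'],lo,hi,w); P=pts(n,Z['d'])[m]; r.append(c)
        print(nm,n,c.round(1),s,'depth med',np.median(P,0).round(4),'zmax',P[:,2].max().round(4))
    print(nm,'tri',*tri(*r))
two((0,0,0),(179,255,50),(312,218,332,238),(262,220,280,238),'ball')
two((0,180,90),(6,255,255),(298,150,318,172),(312,192,328,208),'button')
two((172,150,60),(179,255,255),(298,150,318,172),(312,192,328,208),'button2') if 0 else 0
two((8,180,150),(25,255,255),(248,166,288,204),(262,186,298,212),'drum')
for nm,I,w in(('t',T['im'],(230,140,390,250)),('s',S['im'],(250,170,370,280))):
    x0,y0,x1,y1=w; cv2.imwrite(f'pics/c{nm}.png',cv2.resize(I[y0:y1,x0:x1],None,fx=5,fy=5,interpolation=cv2.INTER_CUBIC))
E
```

```text
ball top [322.4 228.4] [318 224  10  10  82] depth med [ 0.4537 -0.1267  0.1175] zmax 0.1262
ball side [271.2 229. ] [267 225   9   9  62] depth med [ 0.4498 -0.1378  0.111 ] zmax 0.1213
ball tri [ 0.45569814 -0.12903526  0.10179318] 0.0005265423601262815
button top [307.9 161.4] [304 157   9  10  66] depth med [ 0.6664 -0.0905  0.1046] zmax 0.1116
button side [318.6 200. ] [315 197   8   8  51] depth med [ 0.6643 -0.0956  0.1002] zmax 0.1084
button tri [ 0.6695371  -0.0910104   0.09463142] 0.00016562436965369894
drum top [266.  181.7] [248 166  36  37 835] depth med [0.6186 0.043  0.0478] zmax 1.5488
drum side [278.6 196.7] [262 186  36  26 573] depth med [0.6098 0.0557 0.0309] zmax 1.2113
drum tri [0.61332729 0.04506822 0.04323864] 0.01109236620415491
```

View pics/ct.png

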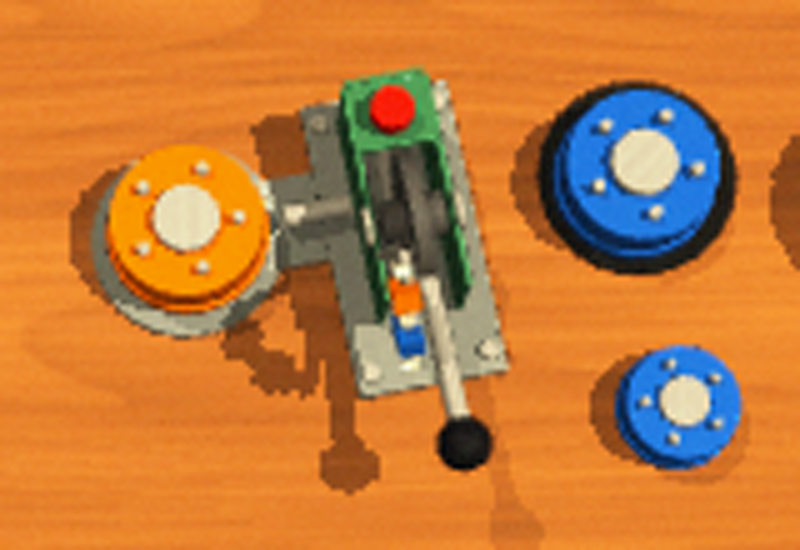

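View pics/cs.png

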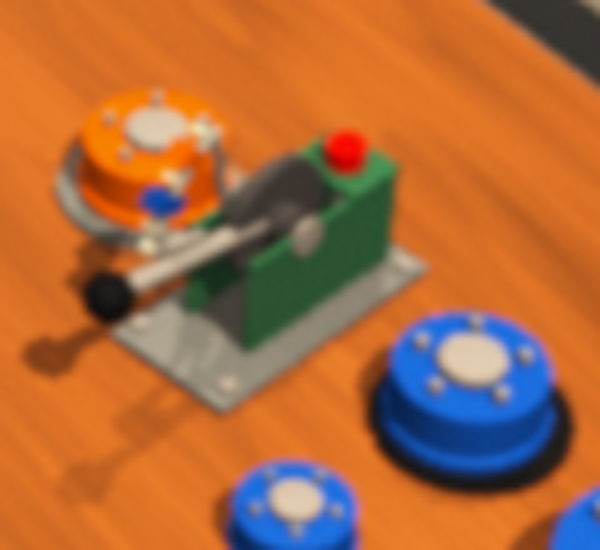

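Checks on the measurements:

| Quantity | Measured | Expected |
|---|---|---|
| Ball height | 0.102 m | 0.103 m |
| Ball to button, horizontal | 217 mm | 216.5 mm |

Unit x points at (0.985, 0.175), a yaw of 10°, and the drum plate it predicts matches the orange drum. The tool needs +35.4° about z, and I'll carry it over to the ball.

Request:
move_arm(
  series=[
    [0,0,0.2,0.22,-0.98,0.2,0.2],
    [0,0,0.2,0.22,-0.98,0.2,0.2],
    [0,0,0.2,0.22,-0.98,0,0.2],
    [0,0,0.2,0.22,-0.98,0,0.2],
    [0,0,0.2,0.22,-0.98,0,0.2],
    [0,0,0.2,0.22,-0.98,0,0.2],
    [0,0,0.2,0.22,-0.98,0,0.2],
    [0,0,0.2,0.22,-0.98,0,0.2],
    [0,0,0.2,0.22,-0.98,0,0.2],
    [0,0,0.2,0.22,-0.98,0,0.2],
    [0,0,0.2,0.22,-0.98,0,0.2],
    [0,0,0.2,0.22,-0.98,0,0.2],
    [0,0,0.2,0.22,-0.98,0,0.2],
    [0,0,0.2,0.22,-0.98,0,0.2],
    [0,0,0.2,0.22,-0.98,0,0.2],
  ],
)

```text
time: 1.98
tool_pos: [0.3717, 0.2416, 0.2284]
ee_rot: [-0.0, 0.064, 0.998, -0.0]
force: [-0.3, -0.6, 0.2]
opening: 0.0744
finger_force: 0.0
```

Request:
move_arm(
  series=[
    [0,0,0.2,0.22,-0.98,0,0.2],
    [0,0,0.2,0.22,-0.98,0,0.2],
    [0,0,0.2,0.22,-0.98,0,0.2],
    [0,0,0.2,0.22,-0.98,0,0.2],
    [0,0,0.2,0.22,-0.98,0,0.2],
    [0,0,0.2,0.22,-0.98,0,0.2],
    [0,0,0.2,0.22,-0.98,0,0.2],
    [0,0,0.2,0.22,-0.98,0,0.2],
    [0,0,0.2,0.22,-0.98,0,0.2],
    [0,0,0.2,0.22,-0.98,0,0.2],
    [0,0,0.2,0.22,-0.98,0,0.2],
    [0,0,0.2,0.22,-0.98,0,0.2],
    [0,0,0.2,0.22,-0.98,0,0.2],
    [0,0,0.1,0.22,-0.98,0,0.2],
    [0,0,0,0.22,-0.98,0,0.2],
    [0,0,0,0,0,0,0.2],
    [0,0,0,0,0,0,0.2],
  ],
)

```text
time: 4.1
tool_pos: [0.4541, -0.1247, 0.2285]
ee_rot: [-0.0, -0.077, 0.997, 0.0]
force: [1.0, 0.3, -0.4]
opening: 0.0743
finger_force: 0.0
```

```bash
python3 - <<'E'
from h import *
from scipy.spatial.transform import Rotation as Ro
s=read_state();im,d=read_camera('wrist');cv2.imwrite('pics/w1.png',im)
c=calibration('wrist');H=np.array(c['hand_eye']);K=np.array(c['K'])
w,x,y,z=s['ee_rot'];R=Ro.from_quat([x,y,z,w]).as_matrix()
print(H.round(3))
m=cv2.inRange(cv2.cvtColor(im,cv2.COLOR_BGR2HSV),(0,0,0),(179,255,50))
n,l,st,ce=cv2.connectedComponentsWithStats(m)
for i in range(1,n):
    if st[i,4]>300:
        r=R@H[:3,:3]@np.linalg.solve(K,[*ce[i],1]);o=s['tool_pos']+R@H[:3,3]
        print(st[i],ce[i].round(1),(o+r*(.102-o[2])/r[2]).round(4),np.median(d[l==i]))
E
```

```text
[[-0.    -0.965 -0.263  0.071]
 [ 1.    -0.001  0.001 -0.001]
 [-0.001 -0.263  0.965 -0.165]
 [ 0.     0.     0.     1.   ]]
[    0   271   560   149 18278] [157.7 374. ] [ 0.6563 -0.2203  0.102 ] 0.068803735
[355 273  30  32 462] [368.2 291.2] [ 0.5309 -0.0271  0.102 ] 0.14251679
[ 421  272  139  108 8550] [505.3 330.9] [0.553  0.1169 0.102 ] 0.0688919
```

View pics/w1.png

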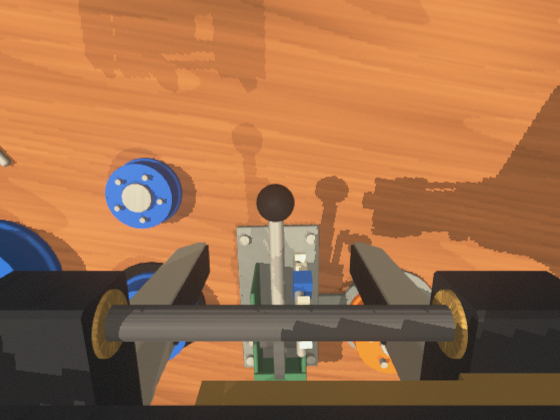

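The wrist view shows the ball at about (275.5, 202.5), with the open fingers around the lever's line.

```bash
python3 - <<'E'
from h import *
from scipy.spatial.transform import Rotation as Ro
s=read_state();c=calibration('wrist');H=np.array(c['hand_eye']);K=np.array(c['K'])
w,x,y,z=s['ee_rot'];R=Ro.from_quat([x,y,z,w]).as_matrix()
r=R@H[:3,:3]@np.linalg.solve(K,[275.5,202.5,1]);o=s['tool_pos']+R@H[:3,3]
print((o+r*(.1025-o[2])/r[2]).round(4),s['tool_pos'])
E
```

```text
[ 0.4579 -0.1277  0.1025] [ 0.45408074 -0.12449418  0.22858391]
```

Request:
move_arm(
  series=[
    [0,0,0.2,0.12,-0.16,-0.3,0.2],
    [0,0,0,0,0,-0.8,0.2],
    [0,0,0,0,0,-0.8,0.2],
    [0,0,0,0,0,-0.8,0.2],
    [0,0,0,0,0,-0.8,0.2],
    [0,0,0,0,0,-0.8,0.2],
    [0,0,0,0,0,-0.8,0.2],
    [0,0,0,0,0,-0.68,0.2],
    [0,0,0,0,0,0,0.2],
    [0,0,0,0,0,0,0.2],
  ],
  squeeze=20,
)

```text
time: 5.4
tool_pos: [0.4575, -0.1292, 0.0847]
ee_rot: [0.0, -0.087, 0.996, -0.0]
force: [-0.1, -0.2, -0.9]
opening: 0.0744
finger_force: 0.0
```

Request:
move_arm(
  series=[
    [0,0,0,0,0,0,0.5],
    [0,0,0,0,0,0,0.7],
    [0,0,0,0,0,0,0.8],
    [0,0,0,0,0,0,0.8],
    [0,0,0,0,0,0,0.8],
    [0,0,0,0,0,0,0.8],
    [0,0,0,0,0,0,0.8],
    [0,0,0,0,0,0,0.8],
  ],
  squeeze=20,
)

```text
time: 6.4
tool_pos: [0.4571, -0.1282, 0.0841]
ee_rot: [-0.0, -0.088, 0.996, 0.001]
force: [-3.1, 8.2, 1.9]
opening: 0.033
finger_force: 20.0
```

The ball is gripped: opening 33 mm against its 34 mm width. I'll follow the arc in steps of 0.076 rad, seven first, then check.

Request:
move_arm(
  series=[
    [0,0,0,0.08,0.04,0.45,0.8],
    [0,0,0,0.11,0.03,0.44,0.8],
    [0,0,0,0.15,0.03,0.43,0.8],
    [0,0,0,0.18,0.03,0.42,0.8],
    [0,0,0,0.21,0.04,0.4,0.8],
    [0,0,0,0.24,0.04,0.39,0.8],
    [0,0,0,0.26,0.05,0.36,0.8],
    [0,0,0,0,0,0,0.8],
    [0,0,0,0,0,0,0.8],
  ],
)

```text
time: 7.52
tool_pos: [0.488, -0.1226, 0.1564]
ee_rot: [0.0, -0.087, 0.996, -0.0]
force: [-3.1, 1.8, -0.9]
opening: 0.0329
finger_force: 20.0
```

```bash
python3 - <<'E'
from h import *
im,d=save('side');s=read_state();print(s['tool_pos'],s['force'],s['opening'])
cv2.imwrite('pics/c2.png',cv2.resize(im[150:270,230:350],None,fx=5,fy=5,interpolation=cv2.INTER_CUBIC))
E
```

```text
[ 0.48790296 -0.1225958   0.15627868] [-2.44925     2.62356859 -2.03209661] 0.03268464894297941
```

View pics/c2.png

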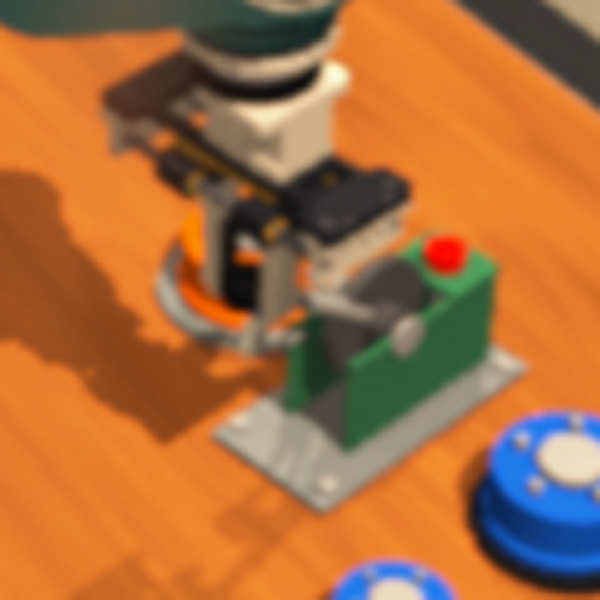

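The lever follows in the fingers: the rod runs from (405,335) up to the gripper, and the rise of 72 mm is as planned. I'll take the last 0.228 rad slowly.

Request:
move_arm(
  series=[
    [0,0,0,0.14,0.03,0.18,0.8],
    [0,0,0,0.15,0.03,0.17,0.8],
    [0,0,0,0.16,0.03,0.16,0.8],
    [0,0,0,0.16,0.03,0.16,0.8],
    [0,0,0,0.17,0.03,0.15,0.8],
    [0,0,0,0.17,0.03,0.15,0.8],
    [0,0,0,0,0,0,0.8],
    [0,0,0,0,0,0,0.8],
  ],
)

```text
time: 8.57
tool_pos: [0.5118, -0.1182, 0.1807]
ee_rot: [0.0, -0.087, 0.996, -0.0]
force: [-0.4, -3.1, -1.8]
opening: 0.0328
finger_force: 20.0
```

The lever reads 0.76 rad from the displacement, so I'll let go.

Request:
move_arm(
  series=[
    [0,0,0,0,0,0,0.5],
    [0,0,0,0,0,0,0.2],
    [0,0,0,0,0,0,0.1],
    [0,0,0,0,0,0,0.1],
    [0,0,0,0,0,0,0.1],
    [0,0,0,0,0,0.8,0.1],
    [0,0,0,0,0,1,0.1],
    [0,0,0,0,0,1,0.1],
    [0,0,0,0,0,1,0.1],
    [0,0,0,0,0,1,0.1],
    [0,0,0,0,0,0,0.1],
    [0,0,0,0,0,0,0.1],
  ],
)

```text
time: 10.07
tool_pos: [0.5116, -0.1181, 0.3004]
ee_rot: [-0.0, -0.087, 0.996, 0.0]
force: [-0.0, 0.6, -0.2]
opening: 0.0837
finger_force: 0.0
```

```bash
python3 - <<'E'
from h import *
S,_=save('side')
from scipy.spatial.transform import Rotation as Ro
s=read_state();W,d=read_camera('wrist')
cv2.imwrite('pics/c3.png',np.hstack([cv2.resize(S[150:270,240:340],(400,480)),cv2.resize(W,(400,480))]))
print(s['tool_pos'],s['ee_rot'],s['time'])
E
```

```text
[ 0.51151945 -0.11807384  0.29999753] [-4.23037050e-04 -8.73601556e-02  9.96176691e-01  1.54898974e-04] 10.125
```

View pics/c3.png

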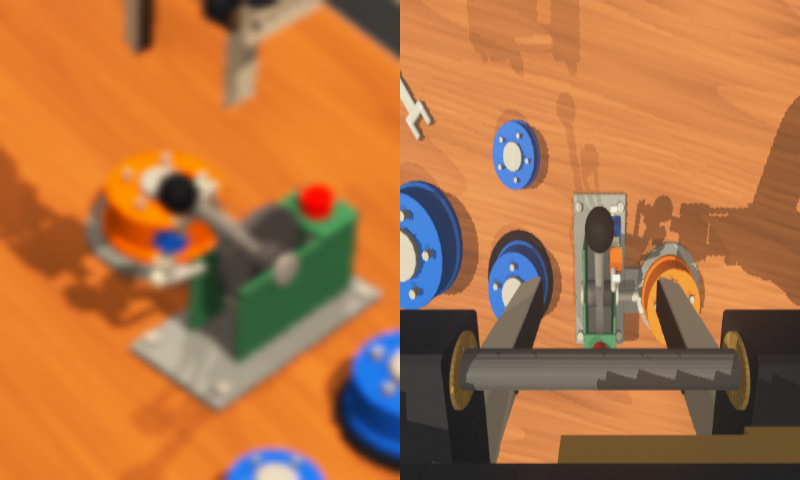

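The lever stands on its own in both views: ball at side pixel (284.5, 198) and wrist pixel (278.5, 200). I'll work out its angle from those.

```bash
python3 - <<'E'
from h import *
from scipy.spatial.transform import Rotation as Ro
S=np.load('pics/side0.npz')['im']
c,st,_=blob(S,(0,0,0),(179,255,50),(276,188,294,208));print(c,st)
s=read_state();cc=calibration('wrist');H=np.array(cc['hand_eye']);K=np.array(cc['K'])
w,x,y,z=s['ee_rot'];R=Ro.from_quat([x,y,z,w]).as_matrix()
r2=R@H[:3,:3]@np.linalg.solve(K,[278.6,200.4,1]);o2=s['tool_pos']+R@H[:3,3]
u=np.array([.985,.174,0]);n=np.array([-.174,.985,0]);p=np.array([.457,-.128,.1025])+.1485*u;p[2]=.082
for uv in (c,(284.5,198.2)):
    o,r=ray('side',uv)
    q=o+r*(n@(p-o))/(n@r);print(q,np.hypot((p-q)@u,q[2]-.082),np.arctan2(q[2]-.082,(p-q)@u)-.14)
    k=np.linalg.lstsq(np.stack([r,-r2],1),o2-o,rcond=None)[0];q=o+k[0]*r;print(q,np.linalg.norm(q-o2-k[1]*r2),np.arctan2(q[2]-.082,(p-q)@u)-.14)
E
```

```text
[284.03846154 198.30769231] [280 195   9   8  52]
[ 0.5074036  -0.11909622  0.19181614] 0.14677186519291216 0.705359572889034
[ 0.50742981 -0.11906118  0.19178099] 0.0011316379630699292 0.7053633842165096
[ 0.50936577 -0.1187496   0.1911326 ] 0.14494183521698956 0.7125192083904699
[ 0.50864675 -0.11970855  0.19209493] 0.0002814178473482049 0.712344207818603
```

The lever holds at about 0.71 rad, which is the fourth notch. The button is at (0.670, -0.0905), so I'll shut the fingers, move over it and come down to just above it.

Request:
move_arm(
  series=[
    [0,0,0,0.79,0.14,0,1],
    [0,0,0,0.79,0.14,0,1],
    [0,0,0,0.79,0.14,0,1],
    [0,0,0,0.79,0.14,0,1],
    [0,0,0,0.79,0.14,0,1],
    [0,0,0,0.79,0.14,0,1],
    [0,0,0,0.79,0.14,0,1],
    [0,0,0,0.79,0.14,0,1],
    [0,0,0,0,0,-1,1],
    [0,0,0,0,0,-1,1],
    [0,0,0,0,0,-1,1],
    [0,0,0,0,0,-1,1],
    [0,0,0,0,0,-1,1],
    [0,0,0,0,0,-1,1],
    [0,0,0,0,0,-1,1],
    [0,0,0,0,0,0,1],
    [0,0,0,0,0,0,1],
  ],
)

```text
time: 12.3
tool_pos: [0.6699, -0.0901, 0.1265]
ee_rot: [0.0, -0.087, 0.996, -0.0]
force: [-0.4, 0.2, -0.0]
opening: 0.0006
finger_force: 0.0
```

Request:
move_arm(
  series=[
    [0,0,0,0,0,-0.4,1],
    [0,0,0,0,0,-0.4,1],
    [0,0,0,0,0,-0.1,1],
    [0,0,0,0,0,-0.1,1],
    [0,0,0,0,0,-0.1,1],
    [0,0,0,0,0,-0.08,1],
    [0,0,0,0,0,0,1],
    [0,0,0,0,0,0,1],
    [0,0,0,0,0,0,1],
  ],
)

```text
time: 13.42
tool_pos: [0.6698, -0.0901, 0.0966]
ee_rot: [0.0, -0.087, 0.996, -0.0]
force: [-3.1, 0.4, 5.1]
opening: 0.0004
finger_force: 2.8
```

The push force of about 5 N fits 6 mm of travel, so I'll hold, then look.

Request:
move_arm(
  series=[
    [0,0,0,0,0,0,1],
    [0,0,0,0,0,0,1],
    [0,0,0,0,0,0,1],
    [0,0,0,0,0,0,1],
    [0,0,0,0,0,0,1],
    [0,0,0,0,0,0,1],
    [0,0,0,0,0,0,1],
    [0,0,0,0,0,0,1],
  ],
)

```text
time: 14.42
tool_pos: [0.6698, -0.0901, 0.0966]
ee_rot: [0.0, -0.087, 0.996, -0.0]
force: [-1.7, 0.1, 6.3]
opening: 0.0006
finger_force: 2.8
```

```bash
python3 - <<'E'
from h import *
S,_=save('side');print(blob(S,(0,0,0),(179,255,50),(262,220,280,238))[:2])
cv2.imwrite('pics/c4.png',cv2.resize(S[150:270,240:340],(500,600)))
E
```

```text
(array([271.28070175, 229.21052632]), array([267, 225,   9,   9,  57], dtype=int32))
```

View pics/c4.png

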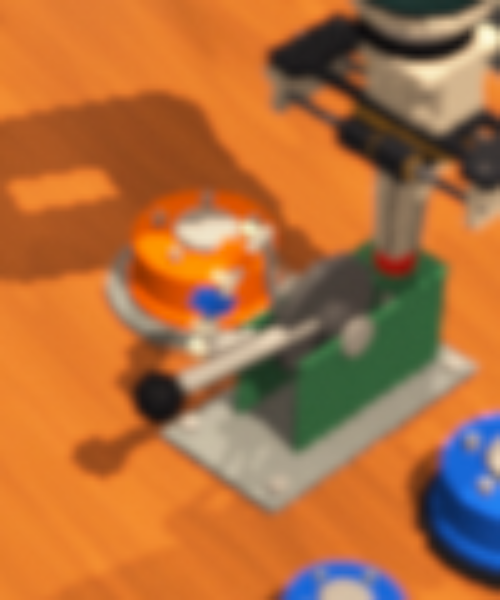

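The fingers are on the button at (397,262), and the ball is back at its rest pixel, (271.3, 229.2) now against (271.2, 229.0) at the start. I'll raise the tool.

Request:
move_arm(
  series=[
    [0,0,0,0,0,0.2,1],
    [0,0,0,0,0,0.4,1],
    [0,0,0,0,0,1,1],
    [0,0,0,0,0,1,1],
    [0,0,0,0,0,1,1],
    [0,0,0,0,0,1,1],
    [0,0,0,0,0,0,1],
    [0,0,0,0,0,0,1],
    [0,0,0,0,0,0,1],
    [0,0,0,0,0,0,1],
  ],
)

```text
time: 15.72
tool_pos: [0.6695, -0.0901, 0.2103]
ee_rot: [-0.001, -0.087, 0.996, 0.0]
force: [-0.9, -0.2, -0.2]
opening: 0.0004
finger_force: 0.0
```

```bash
python3 - <<'E'
from h import *
S,_=save('side')
print(blob(S,(0,0,0),(179,255,50),(262,220,280,238))[:2],blob(S,(0,180,90),(6,255,255),(312,192,328,208))[:2])
print(read_state()['force'])
sign_off()
E
```

```text
(array([271.35714286, 229.23214286]), array([268, 225,   8,   9,  56], dtype=int32)) (array([318.48979592, 199.97959184]), array([315, 197,   8,   8,  49], dtype=int32))
[ 1.58468274 -0.26623797 -0.10054753]
the job is handed in; nothing more can be done
```

The job is done and handed in at about 16 s: with the orange drum on the plate, I pulled the lever to the fourth notch, the ratchet held it there alone (measured about 0.71 rad), and pressing the button dropped it back to rest, with the button up again.

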